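Pop the wet unit's sample hatch

ROBOT

A 6-joint arm with a two-finger parallel gripper is mounted at the origin on the work surface. World frame = base frame: x ahead of the robot, y to its left, z up, the work surface at z = 0. Lengths are in m, angles in rad, forces in N, time in s.
With the tool pointing down it reaches from about 0.275 to 0.85 m from the base axis. Payload 5.2 kg.
Tool frame: the origin (TCP) lies midway between the tips of the shut fingers; the grasp point (between the pads) lies 19 mm behind it; z points along the fingers, y is the line along which they close (so a half turn about z gives the same grasp; the last joint's range is limited). The gripper opens to 85 mm and grips with 20 to 120 N. Pads are 22 mm wide; open, the fingers measure 114 mm over their backs; the gripper's body (76 mm by 85 mm) begins 54 mm behind the grasp point. The pads swing forward as they close: fully open they stand 13 mm farther back than shut.
Start: joints at [0.929, 0.259, 1.535, -0, 1.348, -0.203], TCP at [0.234, 0.498, 0.231] pointing down, gripper open.
Joint ranges: [-3.14, 3.14], [-0.91, 2.08], [0.19, 2.58], [-1.22, 4.36], [0.22, 2.71], [-3.12, 3.12]. Speed limits (rad/s): [2.57, 2.57, 3.14, 3.14, 3.14, 3.14].

INTERFACE

Orientations are given as [roll, pitch, yaw] about the fixed x, y, z axes, in that order (R = Rz(yaw) Ry(pitch) Rx(roll)).
In Python, from station import manip gives the robot as it stands.
- The arm moves only by the tool servo_tool, never from a script. Its argument "rows" is one flat list of numbers, 5 for each row, row after row: the shift along the tool's x, y, z normalised to -1 to 1, where 1 is 2 cm, then the turn about the tool's z normalised to -1 to 1, where 1 is 0.15 rad, then the closure, from -1 (fully open) to 1 (shut). A call has 1 to 10 rows; each row shifts and turns the commanded pose from where the row before left it, along the tool's axes as they then stand; what a row does not reach is not made up. A row lasts 1/10 s, in which the tool goes at most 50 mm and 8.59 degrees, less where a joint would pass 70% of its speed; a pose out of reach is approached as far as the arm can. A call with a number of a shift or a turn outside -1 to 1 is refused whole. A call with a gripper value outside its range is refused whole. The fingers move at their own pace and stop on an object; "squeeze" is the grip in N (left out, the last holds). Time passes only in rows, so rows that do not move let the fingers close. It gives the time, the measured TCP pose, the force, the opening and the grip force at its end, in the units of the state.
- manip.sense(): the state, without advancing time (a new reading comes with each control period).
- manip.grab_frame(name): name is "scene" or "top"; returns the picture (400x640x3 uint8, red, green, blue); there is no depth.
- manip.get_calibration(name): a dict with "K" (3x3 intrinsics, pixels), "D" ([k1, k2, p1, p2, k3] as OpenCV has them; the pictures are not rectified), "world_to_cam" (4x4, takes a point from world to camera coordinates). Camera axes: x right, y up, looking along -z (the intrinsics and any distortion apply to the point x, -y, -z); pixel columns grow to the right and rows downward; lengths in m; the calibration is good to about 2 mm. A picture is of the moment at which its call begins. get_calibration takes no time and is no camera call.
- manip.hand_in(): hands the job in; it is judged then, once.
The state is a dict: "t": time; "qpos": joint angles; "joint_velocities": joint speeds; "tau": joint torques, N m; "tcp_pos": TCP position; "tcp_rot": TCP orientation; "force": force on the tool from outside, world axes, zero at the start; "wrist_torque": the same for the moment, N m; "gripper_width": opening from 0.0 (shut) to 1.0 (fully open); "grip_force": force on a finger pad.
Only numpy, scipy, OpenCV 4.12 (cv2) and the standard library are available. Lean on these libraries where they do the work, as an engineer would, in place of code of your own. Each camera call takes 0.05 s, during which the arm holds its last target. There are 200 camera calls.

TASK

Open the sample port of the wet dispersion unit, the one with the blue hatch, for the next sample: press the hatch down once with the fingers on the white pad at its front edge so that its push-push latch lets go, then take the hand away and let it spring up by itself. Watch for two seconds, without touching it, that it stays fully open. Do not push or force the hatch once it has popped, leave the dry unit's grey hatch shut, and leave the jars, bottles, brush and tubes standing where they are.

Things in the scene. Friction and masses are not known exactly. Their poses are not given: they have to be found in the camera images.
- wet_unit: The wet dispersion unit: silver and black, two white hose stubs at its back; its hatch is bright blue. 280 deep (its x) x 200 wide (y) x 165 mm high, sloped control panel on its front (-x side, towards the robot); fixed. Origin: centre of its underside, z up. On its flat top lies the hatch, a rigid panel 118 (x) x 130 (y) x 8 mm, hinged along y at its rear
- wet_pad (a point): Wet unit: white press pad, 28 (x) x 50 (y) mm and 2 mm proud, on the blue hatch over its latch. Origin: centre of its top face. x points back to the hinge, y along the front edge, z out of the hatch's face (up while shut). Shut, this lies 181 mm above the bench, 17 mm behind the hatch's front edge, 100 mm in front of the hinge axis and 6.5 mm above it
- wet_hatch (a joint): Angle (rad) of the blue hatch: 0 to 0.01 latched shut, 0.85 open, -0.05 pressed to its stop. Push-push latch: press the pad down at least 3.5 mm (-0.035; stop at 5 mm), let go, and a damped spring swings it to 0.85 in 0.5 s (pad 75 mm up, 34 mm back) and holds it. The pad pushes back 3.5 N, 5 to 10 N reaches the stop. Too short a press leaves it latched; pressing it again when open latches it shut.
- dry_unit: The dry dispersion unit, not to be used: silver and black, no hose stubs; its hatch is dark grey. 280 deep (its x) x 200 wide (y) x 165 mm high, sloped control panel on its front (-x side, towards the robot); fixed. Origin: centre of its underside, z up. On its flat top lies the hatch, a rigid panel 118 (x) x 130 (y) x 8 mm, hinged along y at its rear
- dry_pad (a point): Dry unit: white press pad, 28 (x) x 50 (y) mm and 2 mm proud, on the grey hatch over its latch. Origin: centre of its top face. x points back to the hinge, y along the front edge, z out of the hatch's face (up while shut). Shut, this lies 181 mm above the bench, 17 mm behind the hatch's front edge, 100 mm in front of the hinge axis and 6.5 mm above it
- dry_hatch (a joint): Angle (rad) of the dry unit's grey hatch, which has the same latch: 0 to 0.01 latched shut, +0.85 open, negative pressed down.
- beaker: Small empty glass beaker, 54 mm across, 65 mm high, standing on the rear deck strip of the wet unit behind the hatch. Origin: centre of its underside, z up.
- sample_jar: Amber sample jar with a white cap, 46 mm across, 55 mm high, standing on the rear deck strip of the dry unit. Origin: centre of its underside, z up.
- vial_green: Small glass vial with a green cap, 28 mm across, 52 mm high, standing on the rear deck strip of the wet unit. Origin: centre of its underside, z up.
- vial_red: Small glass vial with a red cap, 28 mm across, 52 mm high, standing on the rear deck strip of the dry unit. Origin: centre of its underside, z up.
- reagent_bottle: White bottle with a blue cap, 68 mm across, 150 mm high, standing on the bench at the robot's right. Origin: centre of its underside, z up.
- tube_rack: White rack with twelve tubes, 190 (x) x 70 (y) mm, 106 mm high, standing on the bench at the robot's right. Origin: centre of its underside, z up.
- brush: Cleaning brush, 200 mm long, lying along its x on the bench at the robot's left. Origin: underside, near its middle.

How it is judged:
On the way, in this order (a step that is already met when the one before it is completed fails the run):
1. the fingers press the blue hatch down by its white pad, past the latching point (value of joint wet_hatch below -0.03 rad and contact force between the fingers and wet_pad above 1 N), for 0.02 s.
2. the blue hatch has sprung up fully and stays there untouched for 1.5 s (value of joint wet_hatch above 0.75 rad and contact force between each of the fingers, the arm and wet_hatch below 0.05 N), for 1.5 s.
At the end, for the whole second after the job is handed in: The blue hatch stands fully open (above 0.75 rad) and at rest, after one press on its pad past the latching point and 1.5 s open and untouched; the grey hatch is still latched shut (between -0.02 and 0.03 rad); every loose thing is within 30 mm of where it was, and the standing ones are upright (value of joint wet_hatch above 0.75 rad and velocity of joint wet_hatch between -0.05 and 0.05 rad/s and value of joint dry_hatch between -0.02 and 0.03 rad and not (distance of any of beaker, sample_jar, vial_green, vial_red, reagent_bottle, tube_rack, brush from where it was at the start of the episode above 0.03 m or angle between any of beaker, sample_jar, vial_green, vial_red, reagent_bottle, tube_rack's own z axis and vertical above 0.5 rad)).
It fails at once if the blue hatch is pushed back down after it has popped (value of joint wet_hatch between 0.2 and 0.7 rad and velocity of joint wet_hatch below -0.1 rad/s).
It fails at once if the raised blue hatch is levered, pulled or forced by the robot (over 12 N) (value of joint wet_hatch above 0.05 rad and contact force between the arm and wet_hatch above 12 N).
It fails at once if the raised blue hatch is levered, pulled or forced by the fingers (over 12 N) (value of joint wet_hatch above 0.05 rad and contact force between the fingers and wet_hatch above 12 N).
It fails at once if the dry unit's grey hatch is pressed or opened (value of joint dry_hatch below -0.02 rad or value of joint dry_hatch above 0.03 rad).
It fails at once if a loose thing is lifted, moved more than 30 mm or tipped ((distance of any of beaker, sample_jar, vial_green, vial_red, reagent_bottle, tube_rack, brush from where it was at the start of the episode above 0.03 m or angle between any of beaker, sample_jar, vial_green, vial_red, reagent_bottle, tube_rack's own z axis and vertical above 0.5 rad) or height (world z) of any of beaker, sample_jar, vial_green, vial_red above 0.185 m or height (world z) of any of reagent_bottle, tube_rack above 0.02 m).
It also fails if it takes over 32 s, if anything falls off the work surface, if the arm or the gripper's body presses on something with over 40 N, if the wrist force passes 120 N, or if a joint passes its speed limit or range.

## Working session

There is one attempt and no reset: what is moved stays moved. The work goes in short steps, Python scripts to look and compute and a tool call to move; the robot and the scene stay as the last step left them, time stands still between calls to the robot, and variables do not carry over. Pictures are saved under pics/ and viewed, at most 10 in all, crops included, and the job is handed in when it is done.

Besides the shell and the picture viewer there is one more tool, called after "Emit:" as name(argument=value, ...), one argument or row to a line, values as JSON. servo_tool: Moves the arm, as the interface text tells. Its arguments: {"type":"object","properties":{"rows":{"type":"array","items":{"type":"number"}},"squeeze":{"type":"number"}},"required":["rows"]}

```bash
mkdir -p pics; python3 - <<'E'
from station import manip
import cv2
for n in("scene","top"):
    cv2.imwrite(f"pics/{n}0.png",manip.grab_frame(n)[:,:,::-1])
    c=manip.get_calibration(n);print(n,c)
s=manip.sense();print(s)
E
```

```text
scene {'K': array([[399.85968724,   0.        , 322.94689941],
       [  0.        , 399.85968724, 201.15370059],
       [  0.        ,   0.        ,   1.        ]]), 'D': array([-0.06011949,  0.        ,  0.        ,  0.        ,  0.        ]), 'world_to_cam': array([[ 6.27671359e-01,  7.78478375e-01,  2.89914423e-04,
        -3.90409772e-01],
       [-4.19133528e-01,  3.37625007e-01,  8.42814595e-01,
         1.50632328e-01],
       [ 6.56015054e-01, -5.29132095e-01,  5.38203934e-01,
        -1.51848210e+00],
       [ 0.00000000e+00,  0.00000000e+00,  0.00000000e+00,
         1.00000000e+00]])}
top {'K': array([[433.00331969,   0.        , 319.36921944],
       [  0.        , 433.00331969, 197.4455074 ],
       [  0.        ,   0.        ,   1.        ]]), 'D': array([-0.1150517,  0.       ,  0.       ,  0.       ,  0.       ]), 'world_to_cam': array([[ 0.00449691, -0.99988143,  0.01472761, -0.01512118],
       [ 0.98558559,  0.0069224 ,  0.16903588, -0.61827229],
       [-0.16911779,  0.01375518,  0.98549986, -1.2175088 ],
       [ 0.        ,  0.        ,  0.        ,  1.        ]])}
{'t': 0.1, 'qpos': array([ 9.29211384e-01,  2.59255887e-01,  1.53601519e+00,  1.96016479e-05,
        1.34803232e+00, -2.02801913e-01]), 'joint_velocities': array([-0.00131487, -0.00041005, -0.00138282, -0.00066603, -0.00016562,
        0.00148793]), 'tau': array([ 3.41264604e-03, -4.46969461e+01, -2.91247809e+01, -3.92996690e-04,
        6.16709265e-03, -4.04767991e-05]), 'tcp_pos': array([0.23332656, 0.49749852, 0.23054884]), 'tcp_rot': array([-3.13992082e+00, -3.63287116e-04,  2.70280497e+00]), 'force': array([-0.04921749,  0.222117  ,  0.01528002]), 'wrist_torque': array([-0.05719435,  0.01066061, -0.00352911]), 'grip_force': 0.0, 'gripper_width': 1.001943914331016}
```

View pics/scene0.png

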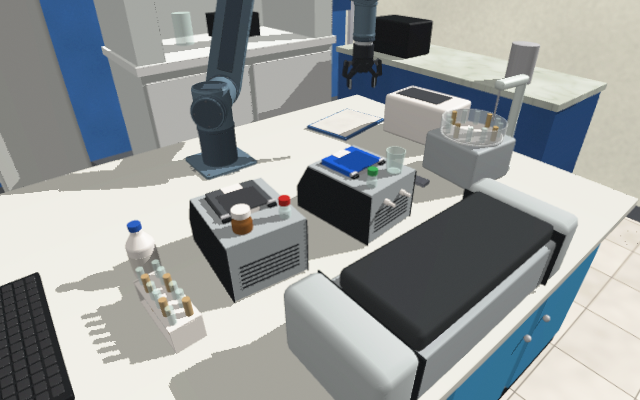

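View pics/top0.png

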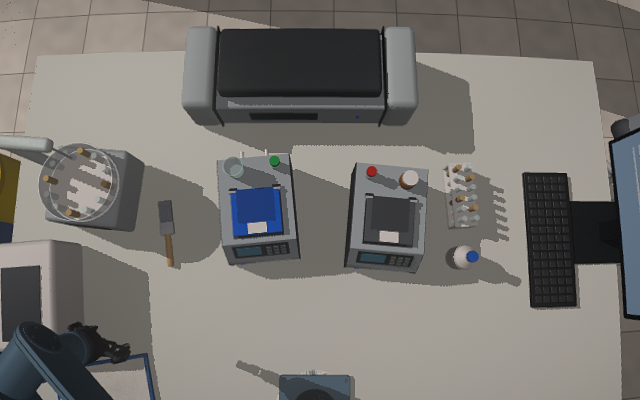

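The top view shows the blue hatch with its white pad at about (257,227), and the grey hatch's pad at (389,237). In the scene view the blue hatch is at about (352,160), with its pad near (343,154). Next I'll segment and triangulate.

```bash
cat > h.py <<'E'
from station import manip
import cv2,numpy as np
F=np.diag([1.,-1,-1])
def cal(n):
    c=manip.get_calibration(n);T=np.array(c["world_to_cam"]);return np.array(c["K"]),np.array(c["D"]),F@T[:3,:3],F@T[:3,3]
def ray(n,uv):
    K,D,R,t=cal(n);p=cv2.undistortPoints(np.array([[uv]],float),K,D)[0,0]
    return -R.T@t,R.T@np.array([p[0],p[1],1])
def atz(n,uv,z):
    o,d=ray(n,uv);return o+d*(z-o[2])/d[2]
def tri(a,b):
    P=[];q=[]
    for n,uv in(("top",a),("scene",b)):
        K,D,R,t=cal(n);P.append(np.c_[R,t]);q.append(cv2.undistortPoints(np.array([[uv]],float),K,D)[0,0])
    X=cv2.triangulatePoints(P[0],P[1],q[0],q[1])[:,0];return X[:3]/X[3]
def blob(im,box,f):
    x0,y0,x1,y1=box;c=im[y0:y1,x0:x1].astype(int)
    m=f(c).astype(np.uint8);n,l,s,ce=cv2.connectedComponentsWithStats(m)
    i=1+s[1:,4].argmax();r=cv2.minAreaRect(np.argwhere(l==i)[:,::-1].astype(np.float32)+[x0,y0] if 0 else (np.argwhere(l==i)[:,::-1]+[x0,y0]).astype(np.float32))
    return ce[i]+[x0,y0],s[i,4],cv2.boxPoints(r)
E
python3 - <<'E'
from h import *
t=cv2.imread("pics/top0.png")[:,:,::-1];s=cv2.imread("pics/scene0.png")[:,:,::-1]
w=lambda c:c.min(2)>170
a=blob(t,(238,212,278,240),w);b=blob(s,(326,142,362,166),w)
print(a,b,tri(a[0],b[0]),atz("top",a[0],.181),atz("scene",b[0],.181))
for p in a[2]:print(atz("top",p,.181))
d=blob(t,(370,225,408,250),w);print("dry",atz("top",d[0],.181))
bl=lambda c:(c[...,2]>120)&(c[...,0]<90)
e=blob(t,(215,180,300,245),bl)
for p in e[2]:print("hatch",atz("top",p,.179))
A=cv2.resize(t[140:280,200:340],None,fx=4,fy=4,interpolation=2)[:,:,::-1]
B=cv2.resize(s[130:200,290:420],None,fx=5,fy=5,interpolation=2)[:,:,::-1]
B=B[:560,:];A=A
cv2.imwrite("pics/B.png",B);
E
```

```text
(array([258.77777778, 231.44444444]), np.int32(9), array([[257., 231.],
       [261., 231.],
       [261., 232.],
       [257., 232.]], dtype=float32)) (array([336.57460317, 148.62222222]), np.int32(315), array([[326., 142.],
       [350., 142.],
       [350., 157.],
       [326., 157.]], dtype=float32)) [0.50429047 0.14566796 0.19471396] [0.50553466 0.14739371 0.181     ] [0.48215706 0.16492712 0.181     ]
[0.50665422 0.15205926 0.181     ]
[0.50674162 0.14163041 0.181     ]
[0.50413538 0.14156566 0.181     ]
[0.50404759 0.15199086 0.181     ]
dry [ 0.49209118 -0.21209118  0.181     ]
hatch [0.61369895 0.22829243 0.179     ]
hatch [0.61749199 0.177155   0.179     ]
hatch [0.49868314 0.16567254 0.179     ]
hatch [0.49486697 0.21593708 0.179     ]
```

View pics/B.png

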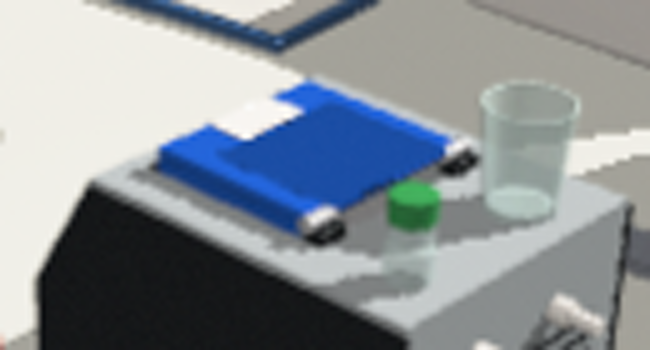

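The scene crop shows the pad with corners at about (208,115), (260,95), (305,113) and (248,140), which puts its centre near full-image (341,153.4). The thresholds need to be relative, so I'll redo the segmentation.

```bash
python3 - <<'E'
from h import *
t=cv2.imread("pics/top0.png")[:,:,::-1];s=cv2.imread("pics/scene0.png")[:,:,::-1]
for y in range(214,242,2): print(y,[tuple(int(v) for v in t[y,x]) [0] for x in range(236,280,2)])
w=lambda c:c[...,0]>135
a=blob(t,(240,216,276,237),w);print(a[0],a[1],a[2].tolist())
b=(341.2,153.4)
print("tri",tri(a[0],b),"top",atz("top",a[0],.181),"scene",atz("scene",b,.181))
for p in a[2]:print(atz("top",p,.181).round(4))
bl=lambda c:(c[...,2]>90)&(c[...,2]>c[...,0]*2)
e=blob(t,(215,180,300,240),lambda c:(c[...,2]>70)&(c[...,2]>c[...,0]*1.8));print(e[1])
for p in e[2]:print("hatch",p,atz("top",p,.179).round(4))
cv2.imwrite("pics/A.png",cv2.resize(t[170:270,205:315],None,fx=5,fy=5,interpolation=2)[:,:,::-1])
E
```

```text
214 [34, 33, 34, 33, 33, 34, 33, 32, 32, 33, 31, 32, 32, 31, 32, 30, 31, 30, 31, 32, 29, 29]
216 [32, 33, 33, 34, 33, 34, 34, 32, 31, 33, 32, 32, 32, 30, 31, 31, 32, 31, 30, 30, 29, 28]
218 [32, 34, 34, 35, 34, 33, 32, 33, 32, 33, 32, 32, 32, 31, 32, 32, 32, 30, 30, 30, 29, 30]
220 [30, 33, 34, 34, 33, 32, 32, 33, 31, 30, 29, 28, 26, 26, 28, 29, 32, 30, 29, 30, 29, 31]
222 [31, 34, 34, 33, 34, 31, 57, 75, 72, 81, 111, 152, 201, 191, 191, 84, 29, 29, 30, 30, 29, 29]
224 [33, 32, 33, 33, 30, 24, 187, 184, 183, 183, 182, 183, 181, 181, 183, 132, 29, 30, 31, 29, 31, 29]
226 [34, 32, 33, 33, 31, 24, 181, 181, 181, 181, 181, 181, 181, 181, 181, 199, 28, 30, 30, 30, 29, 29]
228 [32, 32, 33, 33, 32, 26, 180, 182, 182, 182, 181, 181, 181, 181, 181, 203, 27, 30, 29, 29, 29, 29]
230 [33, 32, 33, 33, 32, 29, 181, 182, 183, 181, 181, 182, 181, 183, 184, 205, 27, 30, 29, 31, 30, 31]
232 [34, 34, 33, 34, 34, 30, 186, 188, 179, 177, 178, 188, 190, 114, 52, 35, 30, 31, 31, 31, 33, 34]
234 [34, 33, 33, 34, 34, 32, 25, 22, 25, 28, 32, 58, 32, 33, 35, 36, 33, 36, 36, 38, 40, 43]
236 [48, 38, 37, 38, 38,
[... 211 characters left out ...]
33, 132, 132, 132, 132, 132, 132, 133, 132, 133, 131, 129, 128, 129, 129, 114, 100]
[256.70918367 227.29591837] 196 [[246.91091918945312, 223.10890197753906], [265.6238098144531, 221.2376251220703], [266.6435852050781, 231.43565368652344], [247.93069458007812, 233.3069305419922]]
tri [0.51636564 0.15313453 0.18164621] top [0.51631814 0.15307427 0.181     ] scene [0.51542958 0.15420967 0.181     ]
[0.5271 0.179  0.181 ]
[0.5324 0.1302 0.181 ]
[0.5057 0.1269 0.181 ]
[0.5004 0.1756 0.181 ]
2014
hatch [228.53467 190.34654] [0.6141 0.2311 0.179 ]
hatch [278.0396  185.39604] [0.6283 0.0999 0.179 ]
hatch [282.62378 231.23763] [0.5067 0.0855 0.179 ]
hatch [233.11884 236.18813] [0.4927 0.2144 0.179 ]
```

View pics/A.png

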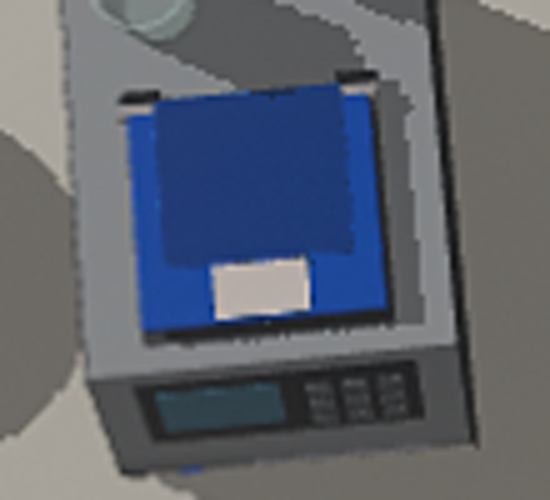

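The two views agree: the pad is at (0.516, 0.153) with z≈0.181, which matches the text. The unit's yaw is about 0.11 rad. I'll shut the fingers, align the tool's x axis with the unit's front, and travel over.

Emit:
servo_tool(
  rows=[0,0,0,-0.92,1,0,0,0,-0.92,1,0,0,0,-0.92,1,0,0,0,-0.92,1,-0.64,-0.98,0,0,1,-0.64,-0.98,0,0,1,-0.64,-0.98,0,0,1,-0.64,-0.98,0,0,1,-0.64,-0.98,0,0,1,-0.64,-0.98,0,0,1],
)

```text
t: 1.1
tcp_pos: [0.3235, 0.3888, 0.2309]
tcp_rot: [-3.141, -0.001, -3.028]
force: [0.7, -1.2, -0.2]
gripper_width: 0.001
grip_force: 0.0
```

Emit:
servo_tool(
  rows=[-0.64,-0.98,0,0,1,-0.64,-0.98,0,0,1,-0.64,-0.98,0,0,1,-0.64,-0.98,0,0,1,-0.64,-0.98,0,0,1,-0.64,-0.98,0,0,1,-0.64,-0.98,0,0,1,-0.64,-0.98,0,0,1,-0.64,-0.98,0,0,1,0,0,0,0,1],
)

```text
t: 2.1
tcp_pos: [0.4591, 0.2255, 0.2308]
tcp_rot: [-3.141, -0.0, -3.031]
force: [-0.9, 0.2, 0.3]
gripper_width: -0.001
grip_force: 0.0
```

Emit:
servo_tool(
  rows=[-0.57,-0.98,0,0,1,-0.57,-0.98,0,0,1,-0.57,-0.98,0,0,1,-0.57,-0.98,0,0,1,0,0,0.7,0,1,0,0,0.7,0,1,0,0,0,0,1,0,0,0,0,1],
)

```text
t: 2.9
tcp_pos: [0.5112, 0.1553, 0.2032]
tcp_rot: [3.141, -0.001, -3.028]
force: [0.1, 0.3, 0.1]
gripper_width: 0.002
grip_force: 0.0
```

```bash
python3 - <<'E'
from h import *
s=manip.grab_frame("scene");t=manip.grab_frame("top")
a=cv2.resize(s[90:200,280:420],None,fx=4,fy=4);b=cv2.resize(t[160:270,200:260+20],None,fx=2.9,fy=4)
a=a[:,:,::-1];b=cv2.resize(t[160:270,205:265+20],(232,440))[:,:,::-1]
cv2.imwrite("pics/C.png",np.hstack([a,b]));print(manip.sense()["force"],manip.sense()["tcp_pos"])
E
```

```text
[0.36807735 0.27050047 0.5375995 ] [0.51194517 0.15525248 0.20404834]
```

View pics/C.png

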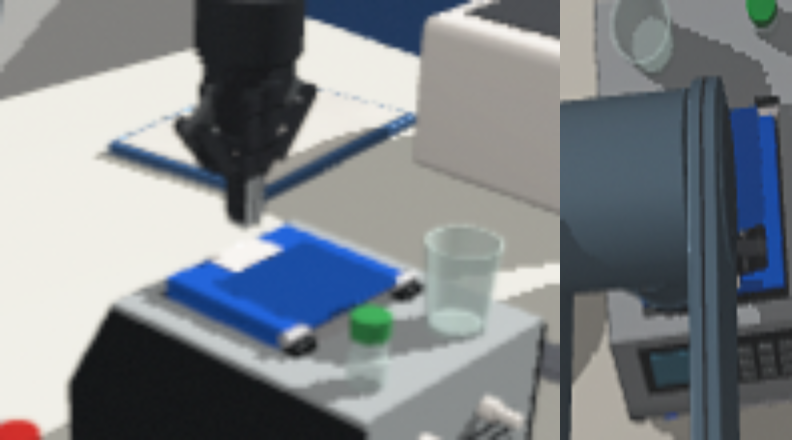

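The closed fingertips hang about 22 mm above the pad (crop (244,222), pad at (250,252)), and the gap to the beaker is clear. Now lowering.

Emit:
servo_tool(
  rows=[0,0,0.5,0,1,0,0,0.5,0,1,0,0,0,0,1,0,0,0.1,0,1,0,0,0.1,0,1,0,0,0,0,1],
)

```text
t: 3.6
tcp_pos: [0.5115, 0.1547, 0.1792]
tcp_rot: [3.142, -0.001, -3.028]
force: [-1.7, 0.5, 2.4]
gripper_width: -0.001
grip_force: 1.1
```

Contact is at the expected height. I'll continue to the stop.

Emit:
servo_tool(
  rows=[0,0,0.1,0,1,0,0,0.1,0,1,0,0,0,0,1],
)

```text
t: 3.9
tcp_pos: [0.5118, 0.1547, 0.1765]
tcp_rot: [-3.141, 0.001, -3.028]
force: [-4.9, -0.6, 10.7]
gripper_width: -0.003
grip_force: 5.4
```

At about 10.7 N the hatch is against its stop. Now I'll retreat quickly, up and towards the front.

Emit:
servo_tool(
  rows=[0.6,0,-1,0,1,1,0,-1,0,1,1,0,-1,0,1,1,0,-1,0,1,1,0,-1,0,1,1,0,-1,0,1,1,0,-1,0,1,0.5,0,-0.5,0,1,0,0,0,0,1,0,0,0,0,1],
)

```text
t: 4.9
tcp_pos: [0.3712, 0.1387, 0.3247]
tcp_rot: [-3.142, 0.0, -3.029]
force: [0.6, 1.1, 0.0]
gripper_width: -0.005
grip_force: 0.0
```

```bash
python3 - <<'E'
from h import *
s=manip.grab_frame("scene")
cv2.imwrite("pics/D.png",cv2.resize(s[90:220,230:430],None,fx=3,fy=3)[:,:,::-1])
E
```

```text
(no output)
```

View pics/D.png

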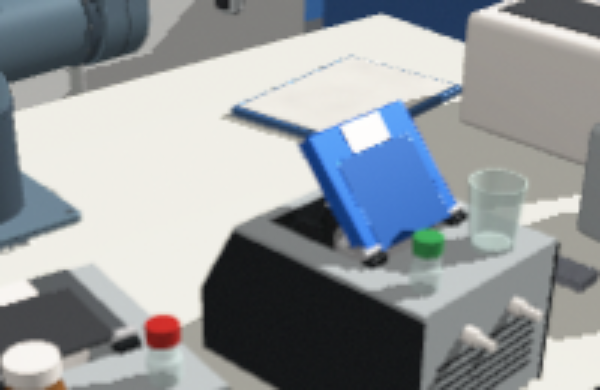

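The blue hatch stands open with its pad at crop (365,131), and the beaker, vials and grey hatch look undisturbed. I'll wait over two seconds and check again.

Emit:
servo_tool(
  rows=[0,0,0,0,1,0,0,0,0,1,0,0,0,0,1,0,0,0,0,1,0,0,0,0,1,0,0,0,0,1,0,0,0,0,1,0,0,0,0,1,0,0,0,0,1,0,0,0,0,1],
)

```text
t: 5.95
tcp_pos: [0.3707, 0.1387, 0.3253]
tcp_rot: [3.142, 0.0, -3.028]
force: [-0.4, -1.0, 0.4]
gripper_width: -0.0
grip_force: 0.0
```

Emit:
servo_tool(
  rows=[0,0,0,0,1,0,0,0,0,1,0,0,0,0,1,0,0,0,0,1,0,0,0,0,1,0,0,0,0,1,0,0,0,0,1,0,0,0,0,1,0,0,0,0,1,0,0,0,0,1],
)

```text
t: 6.95
tcp_pos: [0.3707, 0.1387, 0.3253]
tcp_rot: [-3.142, 0.0, -3.028]
force: [-0.2, 0.6, 0.1]
gripper_width: -0.001
grip_force: 0.0
```

Emit:
servo_tool(
  rows=[0,0,0,0,1,0,0,0,0,1,0,0,0,0,1,0,0,0,0,1,0,0,0,0,1],
)

```text
t: 7.45
tcp_pos: [0.3707, 0.1387, 0.3253]
tcp_rot: [-3.142, 0.0, -3.028]
force: [0.5, 0.5, 0.1]
gripper_width: -0.001
grip_force: 0.0
```

```bash
python3 - <<'E'
from h import *
s=manip.grab_frame("scene")
d=cv2.imread("pics/D.png")[:,:,::-1];n=cv2.resize(s[90:220,230:430],None,fx=3,fy=3)
print("moved px",(cv2.absdiff(d,n).max(2)>40)[:,170:].sum())
# pad centre vs expected open pad position
u=np.array([np.cos(.11),np.sin(.11)]);P=np.r_[np.array([.516,.153])+.034*u,.181+.075]
K,D,R,t=cal("scene");print("expected pad px",cv2.projectPoints(P[None],cv2.Rodrigues(R)[0],t,K,D)[0].ravel(),"seen",(230+365/3,90+131/3))
E
```

```text
moved px 0
expected pad px [350.72050402 132.82188083] seen (351.6666666666667, 133.66666666666666)
```

The pad sits within about 1 px of its fully open position, and nothing moved over 2.5 s.

```bash
python3 -c "
from station import manip
print(manip.hand_in())"
```

```text
the job is handed in; nothing more can be done
None
```

I pressed the blue hatch once on its pad; it sprang fully open and stayed open, untouched, for 2.5 s, the grey hatch and loose items in view looked undisturbed, and the job is handed in (no verdict was returned).

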